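# Press the dowel home and ease the sprung arm back up

## Task

Two small hand presses stand on the bench; only one has a wooden block in its bed, with a dowel standing proud of it. Push that press's arm down by the plate at its end until the dowel is flush in the block, then let the sprung arm rise slowly under your control, taking a couple of seconds, all the way up to its rest: do not let it snap back. Leave the empty press alone.

Things in the scene. Friction and masses are not known exactly. Their poses are not given: they have to be found in the camera images.
- loaded_press: the hand press with the wooden block in its bed, fixed to the bench; origin on the bench top below the dowel; x points from the plate end of the arm to the hinge, z up. Base 220 mm long (x -90 to +130), 68 wide, 12 thick; block 70 (along x) x 50 x 36 mm, its top 48 mm above the bench; hinge at x = +90 mm, 80 mm up, between grey cheeks 94 mm high. It may be yawed a little
- loaded_plate (a point): centre of the top of the black plate (54 mm along the arm, 34 wide, 8 thick) at the free end of the loaded press's arm, where it is pushed; 190 mm from the hinge. Swings with the arm in the press's xz plane: at rest 164 mm above the bench at press x = -81 mm, fully down 91 mm above the bench at x = -100 mm
- loaded_arm (a joint): angle of the loaded press's arm (rad): 0 at rest, sloping up 0.40 rad towards the plate; 0.40 when level, its lower stop. The return spring lifts the plate with about 3 N at rest, 8 N fully down; driving the dowel adds about 5 N. Almost undamped: let go, it snaps up at several rad/s; eased back it should stay well under 1 rad/s
- dowel (a joint): depth (m) of the dowel, 12 mm thick, upright in the middle of the block: its top stands 15 mm minus this above the block, so 0.015 is flush. Starts between 0 and 0.004; friction keeps it where it is pushed. The steel nose under the arm meets it about halfway down and has it practically flush when the arm is at its lower stop
- empty_press: an identical hand press with nothing in its bed, origin and axes alike; not to be used
- empty_arm (a joint): angle of the empty press's arm (rad), 0 at rest, as for the loaded one

How it is judged:
By the outcome, as a careful person would: the job done as asked, in the order asked, and still so for the second after the job is handed in, with the robot touching nothing.
It also fails if it takes over 32 s, if anything falls off the work surface, if the arm or the gripper's body presses on something with over 40 N, if the wrist force passes 120 N, or if a joint passes its speed limit or range.

## Robot

A 6-joint arm with a two-finger parallel gripper is mounted at the origin on a cart in front of the work surface, level with it; the furniture and walls round the work are solid. World frame = base frame: x ahead of the robot, y to its left, z up, the work surface at z = 0. Lengths are in m, angles in rad, forces in N, time in s.
With the tool pointing down it reaches from about 0.425 to 0.95 m from the base axis. Payload 3.5 kg.
Tool frame: the origin (TCP) lies at the very end of the fingers, on their centre line; the grasp point (between the pads) lies 19 mm behind it; z points along the fingers, y is the line along which they close (so a half turn about z gives the same grasp; the last joint's range is limited). The gripper opens to 85 mm and grips with 20 to 120 N. Pads are 22 mm wide; open, the fingers measure 114 mm over their backs; the gripper's body (76 mm by 85 mm) begins 54 mm behind the grasp point. The pads swing forward as they close: fully open they stand 13 mm farther back than shut.
Start: joints at [1.112, 0.286, 1.577, -0, 1.279, -0.15], TCP at [0.205, 0.643, 0.231] pointing down, gripper open.
Joint ranges: [-2.77, 2.77], [-0.9, 2.22], [0.21, 2.48], [-1.53, 4.67], [0.24, 2.81], [-2.84, 2.84]. Speed limits (rad/s): [2.79, 2.79, 3.14, 3.14, 3.14, 3.14].

## Interface

Orientations are given as a unit quaternion [x, y, z, w].
In Python, from plant import ctrl, readout, read_camera gives the robot as it stands (ctrl), with the cameras as plain functions and the readings (readout).
- The arm moves only by the tool tcp_steps, called after "Call:" by a JSON object that holds its "fn" and its "kwargs". Schema: {"type":"object","properties":{"offsets":{"type":"string"},"squeeze":{"type":"number"},"only":{"type":"string"},"quiet":{"type":"boolean"},"lines":{"type":"string"}},"required":["offsets"],"additionalProperties":false}. offsets is a string of 1 to 10 rows, one to a line, with the numbers parted by spaces; each row has 7 numbers: dx, dy, dz in units of 100 mm, then a rotation vector rx, ry, rz in rad, then the opening from 0.0 (shut) to 1.0 (fully open); each row is the pose to reach, as a shift and turn from the pose commanded when the call began, along the tool's axes at that moment; what a row does not reach only later rows make up. A row lasts 1/8 s, in which the tool goes at most 0.0625 m and 0.188 rad, less where a joint would pass 70% of its speed; a pose out of reach is approached as far as the arm can. The fingers move at their own pace and stop on an object; squeeze is the grip in N (left out, the last holds). Time passes only in rows, so rows that do not move let the fingers close. The tool returns the time, the measured TCP pose, the force, the opening and the grip force at its end. only (a regular expression) keeps the lines of the reply that match it, lines (a string "A,B") keeps lines A to B, and quiet returns only ok. Input that does not fit is refused with a message, and nothing moves.
- readout.get_state(): the state, without advancing time (a new reading comes with each control period).
- read_camera(name): name is "scene" or "top"; returns a dict with "pixels" (400x640x3 uint8, red, green, blue), "camera_matrix" (3x3 intrinsics, pixels), "xyz" and "orientation" of the camera in the world. Camera axes: x right, y down, z forward; pixel columns grow to the right and rows downward; lengths in m; the calibration is good to about 2 mm. A picture is of the moment at which its call begins. There is no depth.
- ctrl.sign_off(): hands the job in; it is judged then, once.
The state is a dict: "time": time; "qpos": joint angles; "dq": joint speeds; "joint_efforts": joint torques, N m; "eef_pos": TCP position; "tcp_rot": TCP orientation; "contact_force": force on the tool from outside, world axes, zero at the start; "wrist_torque": the same for the moment, N m; "opening": opening from 0.0 (shut) to 1.0 (fully open); "finger_force": force on a finger pad.
Only numpy, scipy, OpenCV 4.12 (cv2) and the standard library are available. Lean on these libraries where they do the work, as an engineer would, in place of code of your own. Each camera call takes 0.05 s, during which the arm holds its last target. There are 200 camera calls.

## Working session

There is one attempt and no reset: what is moved stays moved. The work goes in short steps, Python scripts to look and compute and a tool call to move; the robot and the scene stay as the last step left them, time stands still between calls to the robot, and variables do not carry over. Pictures are saved under pics/ and viewed, at most 10 in all, crops included, and the job is handed in when it is done.

```bash
mkdir -p pics; ls
```

Run:
```python
from plant import ctrl, readout, read_camera
import cv2
for n in("scene","top"):
    r=read_camera(n); cv2.imwrite(f"pics/{n}0.png",r["pixels"][:,:,::-1]); print(n,r["camera_matrix"],r["xyz"],r["orientation"])
s=readout.get_state(); print(s)
```

```text
pics
plant.py
scene [[398.45235552   0.         312.19605001]
 [  0.         398.45235552 197.08925683]
 [  0.           0.           1.        ]] [ 0.08949123 -0.63287082  0.53875894] [ 0.79113731 -0.35046824  0.20697801 -0.45654559]
top [[415.47443436   0.         317.68247003]
 [  0.         415.47443436 201.40238002]
 [  0.           0.           1.        ]] [ 0.53904069 -0.1161661   0.97665589] [-0.7014903   0.71119958 -0.03336562  0.03151611]
{'time': 0.1, 'qpos': array([ 1.11197574e+00,  2.87111298e-01,  1.57803567e+00, -2.95631071e-05,
        1.27859759e+00, -1.49979515e-01]), 'dq': array([ 0.00109391, -0.00189494, -0.00300767,  0.0022501 , -0.0020089 ,
        0.00112572]), 'joint_efforts': array([ 4.61096788e-04, -4.07289577e+01, -2.93700939e+01, -1.71313291e-04,
        3.39056649e-03,  1.62060292e-05]), 'eef_pos': array([0.20486792, 0.64253395, 0.23005994]), 'tcp_rot': array([ 1.53803244e-01,  9.88100908e-01, -1.03072856e-03, -3.08985440e-04]), 'contact_force': array([ 0.22699643,  0.21185275, -0.25482804]), 'wrist_torque': array([-0.03037372,  0.07193844, -0.00489667]), 'finger_force': 0.0, 'opening': 0.999236527527771}
```

View pics/scene0.png

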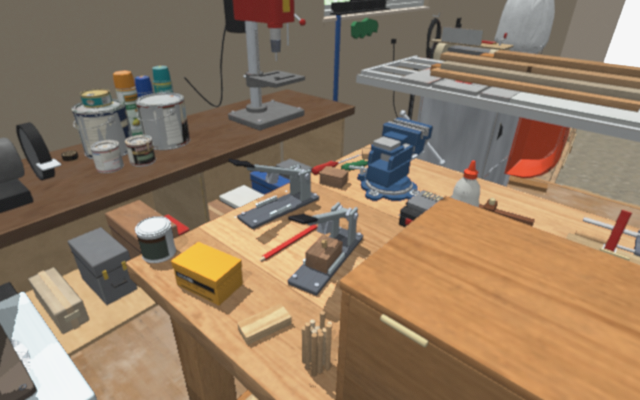

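View pics/top0.png

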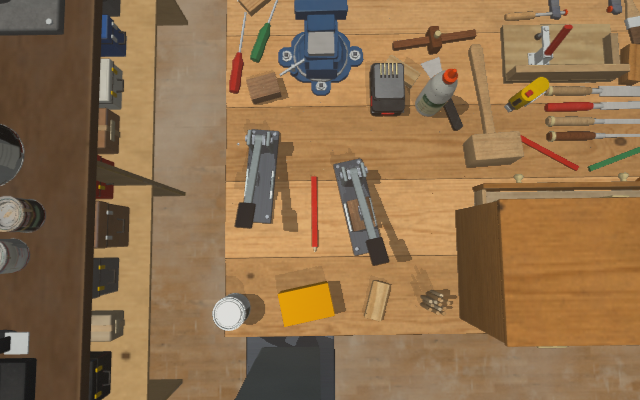

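Right-hand press in the top view holds the block (about (360,205)); the left one is empty. The plate is near (376,250). I'll enlarge both views.

Run:
```python
import cv2,numpy as np
a=cv2.imread("pics/top0.png")[140:280,310:410]; b=cv2.imread("pics/scene0.png")[190:300,270:380]
a=cv2.resize(a,(400,560),interpolation=cv2.INTER_CUBIC);b=cv2.resize(b,(400,400),interpolation=cv2.INTER_CUBIC)
c=np.zeros((560,800,3),np.uint8);c[:,:400]=a;c[:400,400:]=b
cv2.imwrite("pics/crop0.png",c)
```

```text
(no output)
```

View pics/crop0.png

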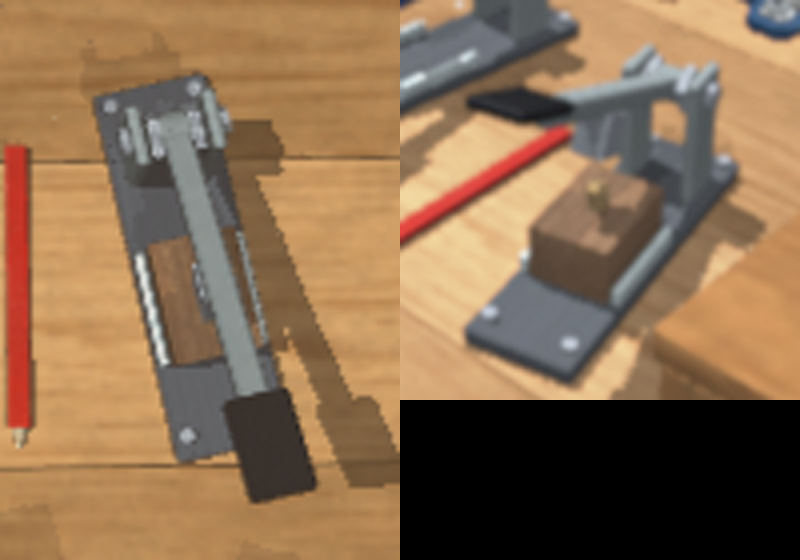

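The crop shows the loaded press. Base corners in top pixels are (333.5,164.3), (362,158.3) and (354.5,255.5). Plate corners are (366,240.5), (382.3,237.3), (389,261.8) and (372.8,265.5).

Create h.py:
```python
import numpy as np
from scipy.spatial.transform import Rotation as R
def ray(cam,uv,z):
    K=np.array(cam["camera_matrix"]);d=R.from_quat(cam["orientation"]).as_matrix()@np.linalg.inv(K)@[*uv,1]
    o=np.array(cam["xyz"]);return o+d*(z-o[2])/d[2]
def proj(cam,p):
    K=np.array(cam["camera_matrix"]);q=K@(R.from_quat(cam["orientation"]).as_matrix().T@(np.array(p)-cam["xyz"]));return q[:2]/q[2]
```

Run:
```python
from plant import ctrl, readout, read_camera
from h import *
from scipy.optimize import least_squares
t=read_camera("top"); s=read_camera("scene")
c,si=np.cos(.4),np.sin(.4)
def pl(a,b): # plate corner: offset along arm a (to hinge), y b
    return [-.081+a*c,b,.164-a*si]
L=[((333.5,164.3),[.13,.034,.012]),((362,158.3),[.13,-.034,.012]),((354.5,255.5),[-.09,.034,.012]),
((366,240.5),pl(.027,.017)),((382.3,237.3),pl(.027,-.017)),((389,261.8),pl(-.027,-.017)),((372.8,265.5),pl(-.027,.017))]
def W(p,q): cy,sy=np.cos(p[2]),np.sin(p[2]);return np.array([p[0]+cy*q[0]-sy*q[1],p[1]+sy*q[0]+cy*q[1],q[2]])
f=lambda p:np.concatenate([proj(t,W(p,q))-u for u,q in L])
r=least_squares(f,[.5,-.2,0]);p=r.x;print(p,r.fun.round(1))
for n,q in (("rest",[-.081,0,.164]),("down",[-.1,0,.091]),("dowel",[0,0,.063])): print(n,W(p,q),proj(s,W(p,q)))
for u in((457,209),(505,230),(459,327),(506,341)): print(ray(t,u,.2)[:2],ray(t,u,0)[:2])
for u in((341,280),(460,202)): print(ray(s,u,.2),ray(s,u,.1))
x=readout.get_state();print(R.from_quat(x["tcp_rot"]).as_matrix().round(3))
```

Run:
```python
from plant import ctrl, readout, read_camera
from h import *
t=read_camera("top"); s=read_camera("scene")
for z in(-.3,-.1,0,.1,.2,.3): print(z,"edge top",ray(t,(97,215),z)[:2].round(2),"edge scene",ray(s,(205,168),z)[:2].round(2),"canlid top",ray(t,(14,214),z)[:2].round(2),ray(t,(10,255),z)[:2].round(2),"scene cans",ray(s,(163,100),z)[:2].round(2),ray(s,(98,112),z)[:2].round(2))
x=readout.get_state();print(proj(s,x["eef_pos"]),proj(t,x["eef_pos"]))
```

```text
-0.3 edge top [0.62 0.56] edge scene [1.04 0.91] canlid top [0.63 0.81] [0.51 0.82] scene cans [1.5  2.09] [1.06 2.15]
-0.1 edge top [0.61 0.45] edge scene [0.81 0.54] canlid top [0.62 0.67] [0.51 0.67] scene cans [1.16 1.44] [0.83 1.49]
0 edge top [0.6 0.4] edge scene [0.7  0.36] canlid top [0.61 0.59] [0.51 0.6 ] scene cans [1.   1.12] [0.71 1.15]
0.1 edge top [0.6  0.35] edge scene [0.59 0.17] canlid top [0.6  0.52] [0.52 0.53] scene cans [0.83 0.79] [0.6  0.82]
0.2 edge top [0.59 0.29] edge scene [ 0.47 -0.01] canlid top [0.59 0.45] [0.52 0.45] scene cans [0.66 0.47] [0.48 0.49]
0.3 edge top [0.58 0.24] edge scene [ 0.36 -0.19] canlid top [0.59 0.38] [0.52 0.38] scene cans [0.49 0.14] [0.37 0.16]
[-48.71922723 112.12710555] [-124.8549117  442.2075369]
```

The manual's scale: shifts go in units of 100 mm. Converting my numbers, -0.31 m is -3.1, -0.265 m is -2.65.

Call:
{"fn": "tcp_steps", "kwargs": {"offsets": "0 0 -0.6 0 0 0 0\n0 0 -1.2 0 0 0 0\n0 0 -1.7 0 0 0 0\n-0.45 -0.37 -1.7 0 0 0.1 0\n-0.9 -0.74 -1.7 0 0 0.2 0\n-1.35 -1.1 -1.7 0 0 0.3 0\n-1.78 -1.46 -1.7 0 0 0.4 0\n-2.2 -1.83 -1.7 0 0 0.5 0\n-2.65 -2.2 -1.7 0 0 0.6 0\n-3.1 -2.6 -1.7 0 0 0.7 0", "squeeze": 20}}

```text
time: 1.55
eef_pos: [0.422, 0.2995, 0.4014]
tcp_rot: [0.485, 0.875, 0.0, 0.0]
contact_force: [0.9, 0.8, 0.5]
opening: -0.001
finger_force: 0.0
```

Create d.py:
```python
from plant import ctrl, readout, read_camera
from h import *
import sys
# press-frame target x,z -> tool-axis shift
x,z=map(float,sys.argv[1:3]);y=.20060
s=readout.get_state();M=R.from_quat(s["tcp_rot"]).as_matrix()
w=np.array([.5948+x*np.cos(y),-.21749+x*np.sin(y),z]);des=np.c_[[-np.sin(-y-0)*-1,0,0],[0,0,0],[0,0,0]]
ty=np.array([np.cos(y),np.sin(y),0]);tz=np.array([0,0,-1.]);D=np.c_[np.cross(ty,tz),ty,tz]
print("shift",(M.T@(w-s["eef_pos"])).round(4),"rotvec",R.from_matrix(M.T@D).as_rotvec().round(3),s["contact_force"].round(1),s["eef_pos"].round(4),s["time"])
print("press axes in tool: x",(M.T@ty).round(3),"z",(M.T@-tz).round(3))
```

```bash
sed -i 's/;des=.*$//' d.py; python3 d.py -.0796 .21
```

```text
shift [-0.502  -0.2024  0.1914] rotvec [0.001 0.    0.359] [0.9 0.8 0.5] [0.422  0.2995 0.4014] 1.55
press axes in tool: x [-0.351  0.936  0.001] z [-0.     0.001 -1.   ]
```

Converted, -0.475 m is -4.75, 0.05 m is 0.5.

Call:
{"fn": "tcp_steps", "kwargs": {"offsets": "-0.55 -0.22 0 0 0 0.04 0\n-1.1 -0.44 0 0 0 0.08 0\n-1.65 -0.66 0 0 0 0.12 0\n-2.2 -0.88 0 0 0 0.16 0\n-2.75 -1.1 0.1 0 0 0.2 0\n-3.3 -1.32 0.3 0 0 0.24 0\n-3.8 -1.53 0.5 0 0 0.28 0\n-4.3 -1.73 0.7 0 0 0.32 0\n-4.75 -1.9 1 0 0 0.359 0\n-5.02 -2.02 1.3 0 0 0.359 0"}}

```text
time: 2.8
eef_pos: [0.518, -0.2336, 0.2704]
tcp_rot: [0.633, 0.774, -0.0, 0.0]
contact_force: [-0.0, 0.9, 1.0]
opening: 0.001
finger_force: 0.0
```

```bash
python3 d.py -.0796 .18
```

```text
shift [ 0.0005 -0.0012  0.0904] rotvec [0.    0.001 0.   ] [-0.   0.9  1. ] [ 0.518  -0.2336  0.2704] 2.8
press axes in tool: x [-0.  1.  0.] z [-0.001  0.    -1.   ]
```

Call:
{"fn": "tcp_steps", "kwargs": {"offsets": "0 -0.01 0.45 0 0 0 0\n0 -0.01 0.7 0 0 0 0\n0 -0.01 0.85 0 0 0 0\n0 -0.01 0.85 0 0 0 0"}}

```text
time: 3.3
eef_pos: [0.5166, -0.2311, 0.1855]
tcp_rot: [0.632, 0.775, -0.0, -0.001]
contact_force: [-0.1, -0.3, -0.3]
opening: 0.003
finger_force: 0.0
```

```bash
python3 d.py -.0796 .17
```

Run:
```python
from plant import ctrl, readout, read_camera
import cv2,numpy as np
a=read_camera("top")["pixels"][140:300,300:460,::-1];b=read_camera("scene")["pixels"][130:300,220:390,::-1]
cv2.imwrite("pics/c1.png",np.hstack([cv2.resize(i,(400,400),interpolation=cv2.INTER_CUBIC) for i in(a,b)]))
```

```text
shift [-0.0022 -0.0003  0.0155] rotvec [-0.001 -0.001  0.003] [-0.1 -0.3 -0.3] [ 0.5166 -0.2311  0.1855] 3.3
press axes in tool: x [-0.003  1.    -0.001] z [ 0.001 -0.001 -1.   ]
```

View pics/c1.png

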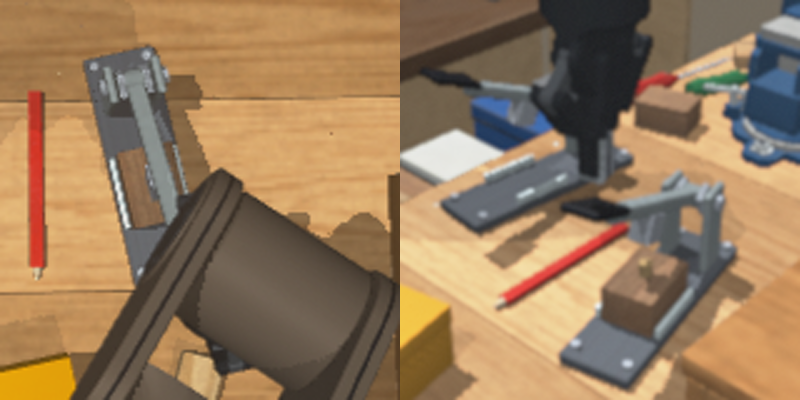

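The finger tip at crop (598,178) is about 2 cm above the plate (597,208) and centred on it. Now I'll press along the arc.

Call:
{"fn": "tcp_steps", "kwargs": {"offsets": "0 0 0.08 0 0 0 0\n0 0 0.155 0 0 0 0\n0 -0.04 0.25 0 0 0 0\n0 -0.08 0.345 0 0 0 0\n0 -0.11 0.44 0 0 0 0\n0 -0.14 0.54 0 0 0 0\n0 -0.16 0.64 0 0 0 0\n0 -0.18 0.74 0 0 0 0"}}

```text
time: 4.4
eef_pos: [0.4992, -0.2356, 0.1133]
tcp_rot: [0.632, 0.775, -0.0, -0.0]
contact_force: [-2.6, 2.0, 12.2]
opening: -0.001
finger_force: 5.8
```

```bash
python3 d.py -.1 .091
```

```text
shift [-0.0013 -0.0027  0.0223] rotvec [-0.001  0.     0.002] [-2.6  2.  12.2] [ 0.4992 -0.2356  0.1133] 4.4
press axes in tool: x [-0.002  1.    -0.001] z [-0.    -0.001 -1.   ]
```

Call:
{"fn": "tcp_steps", "kwargs": {"offsets": "0 -0.01 0.08 0 0 0 0\n0 -0.015 0.15 0 0 0 0\n0 -0.02 0.2 0 0 0 0\n0 -0.02 0.23 0 0 0 0\n0 -0.02 0.23 0 0 0 0"}}

```text
time: 5.03
eef_pos: [0.4967, -0.2361, 0.0908]
tcp_rot: [0.632, 0.775, -0.001, -0.001]
contact_force: [-5.4, 0.8, 12.0]
opening: -0.001
finger_force: 6.2
```

```bash
python3 d.py -.1 .091
```

```text
shift [-0.0013 -0.0002 -0.0002] rotvec [-0.002  0.     0.003] [-5.4  0.8 12. ] [ 0.4967 -0.2361  0.0908] 5.025
press axes in tool: x [-0.003  1.    -0.002] z [-0.    -0.002 -1.   ]
```

Converted, 0.001 m is 0.01.

Call:
{"fn": "tcp_steps", "kwargs": {"offsets": "0 0 0.01 0 0 0 0\n0 0 0.01 0 0 0 0"}}

```text
time: 5.28
eef_pos: [0.4968, -0.2361, 0.0908]
tcp_rot: [0.632, 0.775, -0.001, -0.001]
contact_force: [-7.4, 2.9, 16.7]
opening: 0.005
finger_force: 8.3
```

Call:
{"fn": "tcp_steps", "kwargs": {"offsets": "0 0 0.01 0 0 0 0\n0 0 0.01 0 0 0 0"}}

```text
time: 5.52
eef_pos: [0.4968, -0.2362, 0.0906]
tcp_rot: [0.631, 0.775, -0.001, -0.001]
contact_force: [-9.3, 3.1, 20.8]
opening: 0.002
finger_force: 10.3
```

```bash
python3 d.py -.1 .091
```

```text
shift [-0.0012 -0.0003 -0.0004] rotvec [-0.003 -0.     0.003] [-9.3  3.1 20.8] [ 0.4968 -0.2362  0.0906] 5.525
press axes in tool: x [-0.003  1.    -0.003] z [ 0.    -0.003 -1.   ]
```

Call:
{"fn": "tcp_steps", "kwargs": {"offsets": "0 0 0.01 0 0 0 0\n0 0 0.01 0 0 0 0\n0 0 -0.02 0 0 0 0\n0 0 -0.04 0 0 0 0\n0 0 -0.08 0 0 0 0\n0 0.005 -0.13 0 0 0 0\n0 0.01 -0.18 0 0 0 0\n0 0.015 -0.23 0 0 0 0\n0 0.025 -0.28 0 0 0 0\n0 0.035 -0.33 0 0 0 0"}}

```text
time: 6.78
eef_pos: [0.5007, -0.2353, 0.1212]
tcp_rot: [0.632, 0.775, -0.0, 0.0]
contact_force: [-2.0, 0.5, 7.1]
opening: 0.001
finger_force: 3.3
```

```bash
python3 d.py -.0796 .1698
```

```text
shift [-0.0014  0.0161 -0.0486] rotvec [-0.     0.001  0.003] [-2.   0.5  7.1] [ 0.5007 -0.2353  0.1212] 6.775
press axes in tool: x [-0.003  1.    -0.   ] z [-0.001 -0.    -1.   ]
```

Run:
```python
from plant import ctrl, readout, read_camera
import cv2
b=read_camera("scene")["pixels"][190:300,270:380,::-1]
cv2.imwrite("pics/c2.png",cv2.resize(b,(550,550),interpolation=cv2.INTER_CUBIC))
```

```text
(no output)
```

View pics/c2.png

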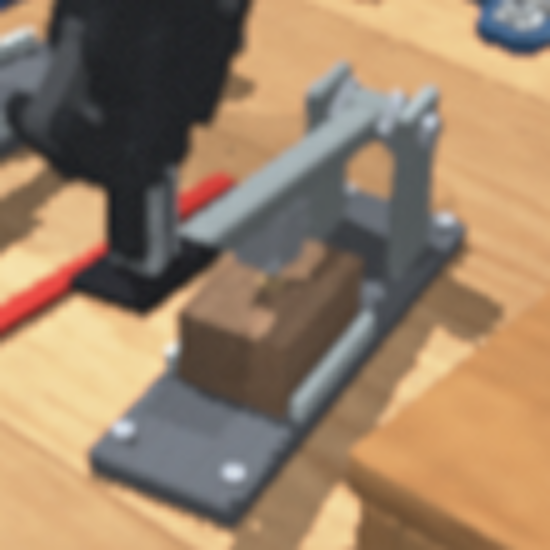

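The finger is on the plate at crop (140,260). The dowel at (270,288) looks flush, with no stub standing up. I'll keep easing the arm up.

Converted, -0.047 m is -0.47, -0.0435 m is -0.435.

Call:
{"fn": "tcp_steps", "kwargs": {"offsets": "0 0.01 -0.05 0 0 0 0\n0 0.025 -0.1 0 0 0 0\n0 0.04 -0.15 0 0 0 0\n0 0.055 -0.2 0 0 0 0\n0 0.07 -0.25 0 0 0 0\n0 0.09 -0.3 0 0 0 0\n0 0.11 -0.35 0 0 0 0\n0 0.13 -0.395 0 0 0 0\n0 0.145 -0.435 0 0 0 0\n0 0.16 -0.47 0 0 0 0"}}

```text
time: 8.07
eef_pos: [0.5165, -0.2318, 0.1675]
tcp_rot: [0.632, 0.775, -0.0, 0.0]
contact_force: [-0.2, -0.3, 0.5]
opening: 0.004
finger_force: 0.0
```

```bash
python3 d.py -.0796 .1698
```

```text
shift [-0.0016  0.     -0.0023] rotvec [-0.     0.     0.002] [-0.2 -0.3  0.5] [ 0.5165 -0.2318  0.1675] 8.075
press axes in tool: x [-0.002  1.    -0.   ] z [-0. -0. -1.]
```

Converted, -0.1 m is -1, -0.05 m is -0.5.

Call:
{"fn": "tcp_steps", "kwargs": {"offsets": "0 0 -0.04 0 0 0 0\n0 0 -0.08 0 0 0 0\n0 0 -0.2 0 0 0 0\n0 0 -0.5 0 0 0 0\n0 0 -1 0 0 0 0\n0 0 -1 0 0 0 0"}}

```text
time: 8.82
eef_pos: [0.5187, -0.233, 0.2737]
tcp_rot: [0.632, 0.775, 0.0, 0.005]
contact_force: [0.8, 0.0, 0.2]
opening: 0.001
finger_force: 0.0
```

Run:
```python
from plant import ctrl, readout, read_camera
import cv2
b=read_camera("scene")["pixels"][190:300,270:380,::-1]
cv2.imwrite("pics/c3.png",cv2.resize(b,(550,550),interpolation=cv2.INTER_CUBIC))
```

```text
(no output)
```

View pics/c3.png

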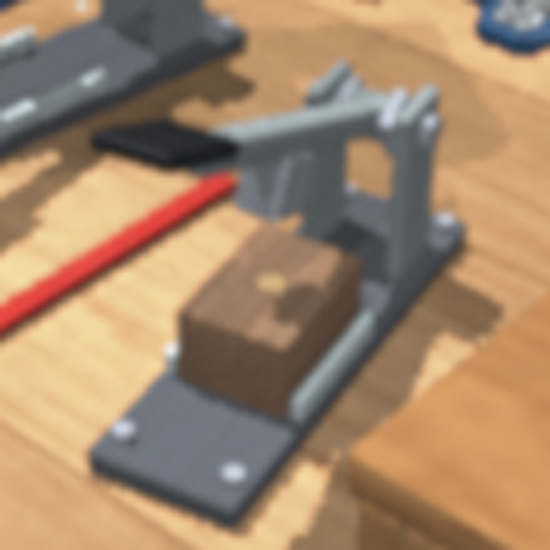

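The dowel at crop (272,283) is flush with the block top. The plate at (165,142) is back at its rest position, and the robot is clear of everything.

```bash
python3 -c "
from plant import ctrl, readout, read_camera
print(ctrl.sign_off())"
```

```text
the job is handed in; nothing more can be done
None
```

The dowel looks flush in the last picture; the arm was eased up to its rest over about 2.4 s, the empty press was left alone, and the job was handed in at about 9 s.

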